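# Switch off the bench grinder, then its dust extractor

## Robot

A 7-joint arm with a two-finger parallel gripper is mounted at the origin on the work surface. World frame = base frame: x ahead of the robot, y to its left, z up, the work surface at z = 0. Lengths are in m, angles in rad, forces in N, time in s.
With the tool pointing down it reaches from about 0.425 to 0.925 m from the base axis. Payload 6.8 kg.
Tool frame: the origin (TCP) lies at the very end of the fingers, on their centre line; the grasp point (between the pads) lies r.grasp_offset behind it (r.grasp_offset is the distance from the TCP to the grasp point, in m); z points along the fingers, y is the direction in which the jaws open and shut (so a half turn about z gives the same grasp; the last joint's range is limited). The gripper opens to 85 mm and grips with 20 to 120 N. Pads are 22 mm wide; open, the fingers measure 114 mm over their backs; the gripper's body (76 mm by 85 mm) begins 54 mm behind the grasp point. The pads swing forward as they close: fully open they stand 13 mm farther back than shut.
Start: joints at [1.021, 0.477, 0.022, 1.555, -0.011, 1.109, -0.083], TCP at [0.289, -0.61, 0.231] pointing down, gripper open.
Joint ranges: [-2.96, 2.96], [-0.34, 2.1], [-1.41, 1.46], [0.24, 2.44], [-1.37, 4.51], [0.17, 1.92], [-2.96, 2.96]. Speed limits (rad/s): [2.39, 2.39, 3.14, 3.14, 3.14, 3.14, 3.14].

## Interface

Orientations are given as a rotation vector (axis times angle).
In Python, from bench import r gives the robot as it stands.
- The arm moves only by the shell command python3 -m jog 'ROWS' [FORCE]. ROWS is JSON, one flat list of numbers, 7 for each row, row after row: the turn, a rotation vector about the tool's x, y, z normalised to -1 to 1, where 1 is 180 degrees, then the shift along the tool's x, y, z normalised to -1 to 1, where 1 is 200 mm, then the opening, from 0 (shut) to 1 (fully open). In form: [wx, wy, wz, x, y, z, hand, wx, wy, wz, x, y, z, hand, ...]. A call has 1 to 12 rows; each row is the pose to reach, as a shift and turn from the pose measured when the call began, along the tool's axes at that moment, turning the shorter way round; what a row does not reach only later rows make up. A row lasts 1/10 s, in which the tool goes at most 50 mm and 8.59 degrees, less where a joint would pass 70% of its speed; a pose out of reach is approached as far as the arm can. A call with a number of a shift or a turn outside -1 to 1 is refused whole. A call with a gripper value outside its range is refused whole. The fingers move at their own pace and stop on an object; FORCE is the grip in N (left out, the last holds). Time passes only in rows, so rows that repeat a pose let the fingers close. It gives the time, the measured TCP pose, the force and the opening at its end, in the units of the state.
- r.get_obs(): the state, without advancing time (a new reading comes with each control period).
- r.grab_frame(name): name is "side" or "top" or "wrist"; returns the picture (480x640x3 uint8, red, green, blue); there is no depth.
- r.calibration(name): a dict with "K" (3x3 intrinsics, pixels), "origin" and "rotation" of the camera in the world; the wrist camera has in their place "T_tool_cam" (4x4, takes a point from camera to tool coordinates, whose origin is the TCP and whose axes are the flange's). Camera axes: x right, y up, looking along -z (the intrinsics and any distortion apply to the point x, -y, -z); pixel columns grow to the right and rows downward; lengths in m; the calibration is good to about 2 mm. A picture is of the moment at which its call begins: read the wrist's pose just before it. calibration takes no time and is no camera call.
- r.hand_in(): hands the job in, once; it reports no verdict.
The state is a dict: "clock": time; "joints": joint angles; "qvel": joint speeds; "tau": joint torques, N m; "tcp_pos": TCP position; "orientation": TCP orientation; "contact_force": force on the tool from outside, world axes, zero at the start; "moment": the same for the moment, N m; "grip_width": finger opening in m.
Only numpy, scipy, OpenCV 4.12 (cv2) and the standard library are available. Lean on these libraries where they do the work, as an engineer would, in place of code of your own. Each camera call takes 0.05 s, during which the arm holds its last target.

## Task

Shut the casting bench down with the fingertips: press the half of the grinder's large rocker switch that stands up, on the side away from the grinding wheels, until the rocker is fully over to off; after that press the dust extractor's stop, the widest of the round push buttons on the bench, all the way down, let it spring back and withdraw. Press gently, and do not touch the small lamp rocker beside the large one, the narrow start button or the bar-shaped dial. Nothing is to be lifted or carried: the loose things on the bench stay where they are.

Things in the scene. Friction and masses are not known exactly. Their poses are not given: they have to be found in the camera images.
- grinder: bench grinder fixed to the bench, cream enamel: a motor (axis 160 mm up, along the grinder's y, wheels 144 mm across, 250 mm overall height) and in front of it a flat switch deck, 60 mm high, 180 mm wide, reaching from 90 to 260 mm from the origin along the grinder's -x. Origin on the bench under the middle of the motor; x points from the deck to the motor (to the robot's left, within 10 degrees), z up
- rocker_near (a point): place to press on the large rocker, 30 mm along +y of the grinder's origin: middle of the upper face of its half away from the motor, 18 mm from the hinge line. The rocker is a shallow V, 52 mm long (grinder's x), 36 mm wide, hinged along y at its valley. At on this half slopes up, outer edge 9 mm above the valley; at off it is level, 68 mm above the bench, and this point 7 mm lower
- rocker (a joint): tilt of the large rocker: 0 = on (as left, about 0 to 0.06), 0.36 rad = fully off, a hard stop. It moves stiffly (about 2 N at the press point) and stays where it is left
- lamp_switch (a point): small lamp rocker, 24 mm long, 14 mm wide, about 8 mm proud of the deck, 85 mm from the large one along the grinder's -y; not to be touched. The point is at its centre
- stop_button_top (a point): centre of the top of the wide round push button (38 mm across), the extractor's stop. It stands on a cream box 70 x 70 x 35 mm screwed to the bench; pressed straight down, travel 6 mm, 4 N fully down, springs back
- stop_button (a joint): travel of the stop button: 0 up, 0.006 m fully down
- start_button_top (a point): centre of the top of the narrow round push button (16 mm across), the extractor's start, on a like box; not to be touched
- dial_grip (a point): the dial with a bar-shaped grip (about 36 mm across), on a like box; not to be touched. The point is on its axis at the height of the grip
- mandrel: dull steel ring mandrel: taper 217 mm tall standing on a round foot 84 mm across; origin under its centre; loose, to be left where it is
- wheel: black rubber polishing wheel lying flat, 50 mm across, 12 mm thick; origin under its centre; loose, to be left where it is
- cutter: brass sprue cutter (pliers) lying flat, 140 mm long, 14 mm high; origin at its pivot on the bench; loose, to be left where it is
- dish: small blue ceramic dish, 90 mm across, 28 mm high; origin under its centre; loose, to be left where it is
- ring_wide: brass ring casting lying flat, 26 mm across, 9 mm high; origin under its centre; loose, to be left where it is
- ring_thin: brass ring casting lying flat, 22 mm across, 5 mm high; origin under its centre; loose, to be left where it is

How it is judged:
On the way, in this order (a step that is already met when the one before it is completed fails the run):
1. the grinder's large rocker is pressed over to off (value of joint rocker above 0.29 rad), for 0.1 s.
2. the wide stop button is pressed down (value of joint stop_button above 0.0045 m), for 0.1 s.
At the end, for the whole second after the job is handed in: The large rocker rests at off (over 0.29 of 0.36 rad), the stop button has been pressed (over 4.5 mm) after it and has sprung back (under 1.5 mm), and every loose thing is within 12 mm of where it stood (value of joint rocker above 0.29 rad and value of joint stop_button below 0.0015 m and distance of each of mandrel, wheel, cutter, dish, ring_wide, ring_thin from where it was at the start of the episode below 0.012 m); the robot touches nothing.
It fails at once if the rocker or the stop button is worked with the arm instead of the fingers (contact force between the arm and rocker above 1 N or contact force between the arm and stop_button above 1 N).
It fails at once if the extractor's stop is pressed before the grinder is off (value of joint stop_button above 0.003 m and value of joint rocker below 0.25 rad).
It fails at once if the rocker or the stop button is pressed with more than 35 N (contact force between the fingers and rocker above 35 N or contact force between the fingers and stop_button above 35 N).
It fails at once if the lamp rocker, the start button or the dial is touched (over 1 N) (contact force between any of the fingers, the arm and lamp_rocker above 1 N or contact force between any of the fingers, the arm and start_button above 1 N or contact force between any of the fingers, the arm and dial above 1 N).
It fails at once if a loose thing is moved or lifted by more than 12 mm (distance of any of mandrel, wheel, cutter, dish, ring_wide, ring_thin from where it was at the start of the episode above 0.012 m).
It also fails if it takes over 42 s, if anything falls off the work surface, if the arm or the gripper's body presses on something with over 40 N, if the wrist force passes 120 N, or if a joint passes its speed limit or range.

## Working session

There is one attempt and no reset: what is moved stays moved. The work goes in short steps, Python scripts to look and compute and a shell command to move; the robot and the scene stay as the last step left them, time stands still between calls to the robot, and variables do not carry over. Pictures are saved under pics/ and viewed, and the job is handed in when it is done.

```bash
mkdir -p pics; ls
python3 - <<'E'
from bench import r
import cv2
o=r.get_obs();print(o, r.grasp_offset)
for n in ["top","side","wrist"]:
    f=r.grab_frame(n);cv2.imwrite(f"pics/{n}0.png",f[:,:,::-1]);print(n,r.calibration(n))
E
```

```text
pics
{'clock': 0.0, 'joints': array([ 1.02089922,  0.47780265,  0.02230783,  1.5564328 , -0.01149534,
        1.10927691, -0.08309711]), 'qvel': array([-1.57181238e-04,  1.11805870e-03, -2.87710252e-04, -1.47601918e-03,
       -5.03700427e-05, -3.09553788e-04,  7.27195775e-04]), 'tau': array([ 8.53783931e-04, -5.96455264e+01,  1.60827219e+00, -2.81197840e+01,
        1.24734384e-02,  9.30140057e-03, -4.09488371e-05]), 'tcp_pos': array([ 0.28836429, -0.60966648,  0.23033125]), 'orientation': array([-3.06356014e+00, -6.88051215e-01,  8.02705962e-04]), 'contact_force': array([ 0.27502108, -0.154481  ,  0.08137084]), 'moment': array([0.03757299, 0.00104787, 0.00375205]), 'grip_width': 0.08549828699800202} 0.0187
top {'K': array([[582.32850987,   0.        , 317.59683646],
       [  0.        , 582.32850987, 241.82251578],
       [  0.        ,   0.        ,   1.        ]]), 'origin': array([0.30061703, 0.04863947, 1.31822071]), 'rotation': array([ 0.13834861, -0.16431741, -1.54574169])}
side {'K': array([[503.42446539,   0.        , 322.74104798],
       [  0.        , 503.42446539, 238.56808574],
       [  0.        ,   0.        ,   1.        ]]), 'origin': array([ 0.04795401, -0.67545404,  0.57483265]), 'rotation': array([ 1.03262612, -0.31272004, -0.56354883])}
wrist {'K': array([[393.21392455,   0.        , 323.57168366],
       [  0.        , 393.21392455, 238.82700741],
       [  0.        ,   0.        ,   1.        ]]), 'T_tool_cam': array([[ 1.33848829e-05,  9.65464461e-01,  2.60534786e-01,
         6.72874996e-02],
       [ 9.99999932e-01,  8.29805308e-05, -3.58875822e-04,
        -4.79036602e-04],
       [-3.68101167e-04,  2.60534773e-01, -9.65464394e-01,
        -1.42449530e-01],
       [ 0.00000000e+00,  0.00000000e+00,  0.00000000e+00,
         1.00000000e+00]])}
```

View pics/top0.png

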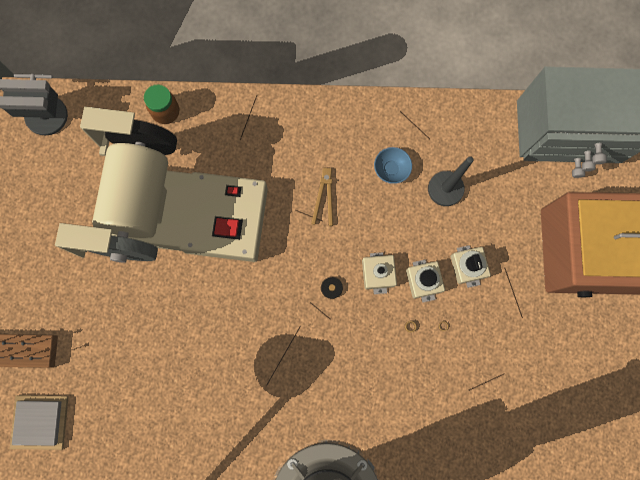

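View pics/side0.png

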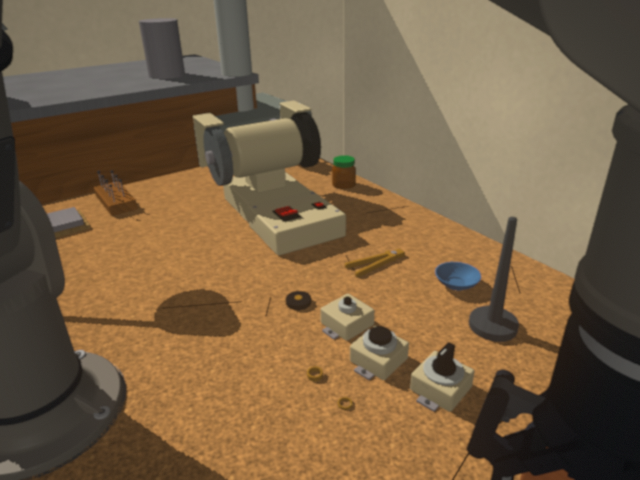

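View pics/wrist0.png

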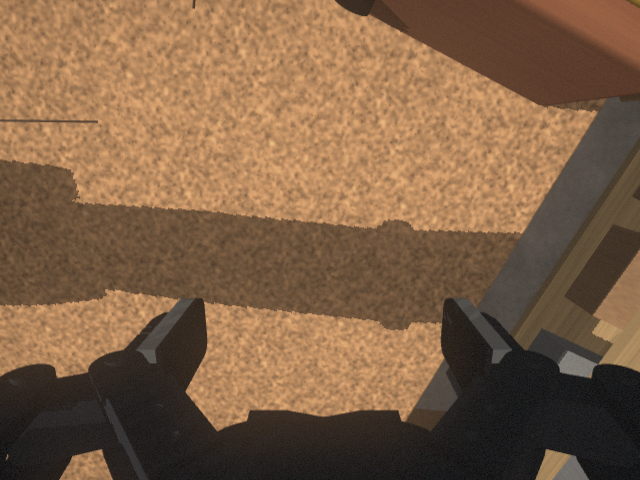

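The top view shows the large rocker at about (227,228), the lamp rocker at (233,190), and the boxes: start (380,270), stop (428,280), dial (472,264). The wheel is at (332,288). The side view shows the same row: start (347,303), stop (380,338), dial (444,362). I'll zoom in next.

```bash
cat > h.py <<'E'
import numpy as np, cv2
from scipy.spatial.transform import Rotation as R
from bench import r
def cam(n,obs=None):
    c=r.calibration(n)
    if 'T_tool_cam' in c:
        T=np.eye(4);T[:3,:3]=R.from_rotvec(obs['orientation']).as_matrix();T[:3,3]=obs['tcp_pos']
        T=T@c['T_tool_cam'];return c['K'],T[:3,:3],T[:3,3]
    return c['K'],R.from_rotvec(c['rotation']).as_matrix(),np.array(c['origin'])
def ray(C,uv):
    K,Rm,o=C;p=np.linalg.solve(K,[uv[0],uv[1],1.]);d=Rm@np.array([p[0],-p[1],-p[2]]);return o,d/np.linalg.norm(d)
def proj(C,X):
    K,Rm,o=C;p=Rm.T@(np.array(X,float)-o);q=K@np.array([p[0],-p[1],-p[2]]);return q[:2]/q[2]
def plane(C,uv,z):
    o,d=ray(C,uv);return o+d*(z-o[2])/d[2]
def tri(C1,u1,C2,u2):
    a,d=ray(C1,u1);b,e=ray(C2,u2)
    s=np.linalg.lstsq(np.array([d,-e]).T,b-a,rcond=None)[0]
    p,q=a+s[0]*d,b+s[1]*e;return (p+q)/2,np.linalg.norm(p-q)
E
python3 - <<'E'
from h import *
t=cv2.imread('pics/top0.png');s=cv2.imread('pics/side0.png')
cv2.imwrite('pics/tz.png',np.vstack([cv2.resize(t[165:265,150:275],(750,600))[:300*2],])) 
cv2.imwrite('pics/tz2.png',cv2.resize(t[240:310,355:495],(800,400),interpolation=cv2.INTER_CUBIC))
a=cv2.resize(s[180:260,230:350],(600,400),interpolation=cv2.INTER_CUBIC)
cv2.imwrite('pics/sz.png',a)
cv2.imwrite('pics/sz2.png',cv2.resize(s[285:415,310:480],(784,600),interpolation=cv2.INTER_CUBIC))
print(proj(cam('top'),[0.288,-.61,.23]),proj(cam('side'),[0.288,-.61,.23]))
E
```

```text
[663.3128693  369.19088324] [569.36793098 548.43291747]
```

View pics/tz.png

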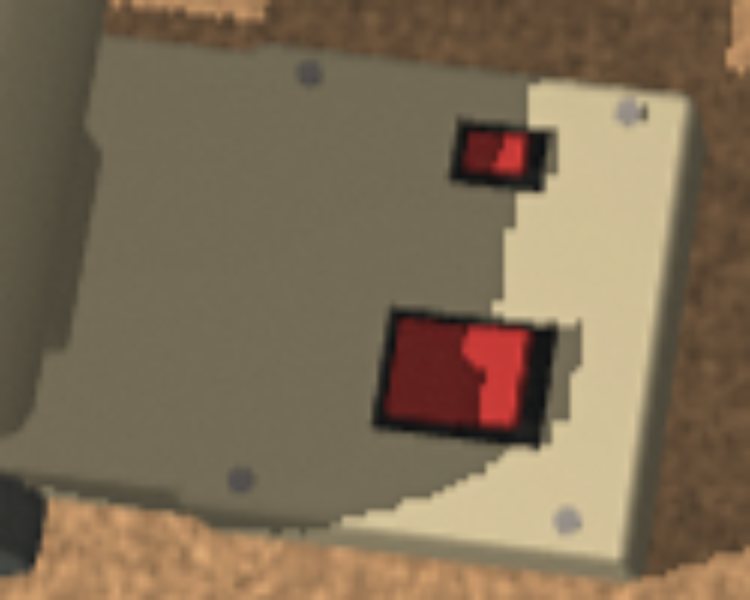

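View pics/tz2.png

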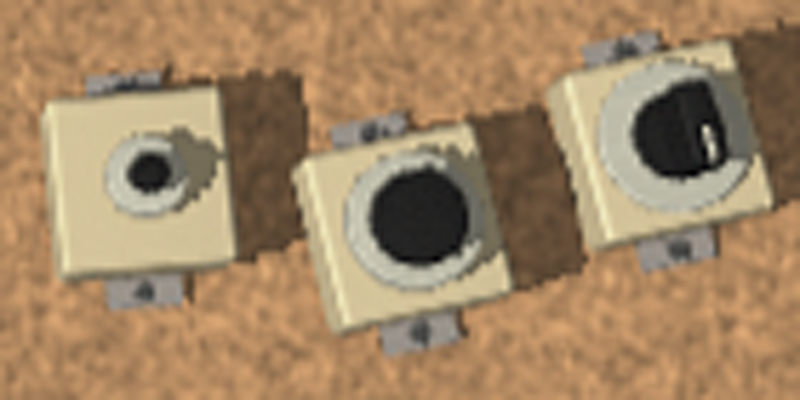

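View pics/sz.png

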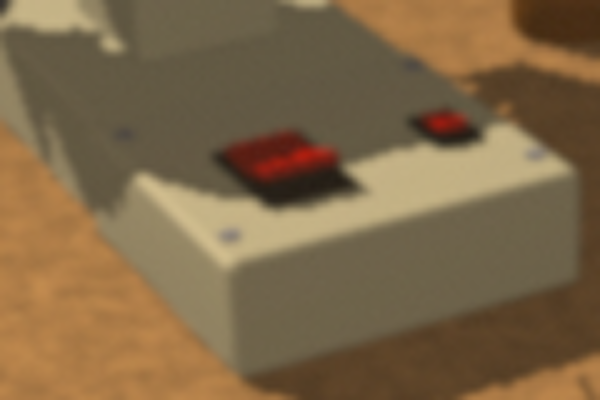

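View pics/sz2.png

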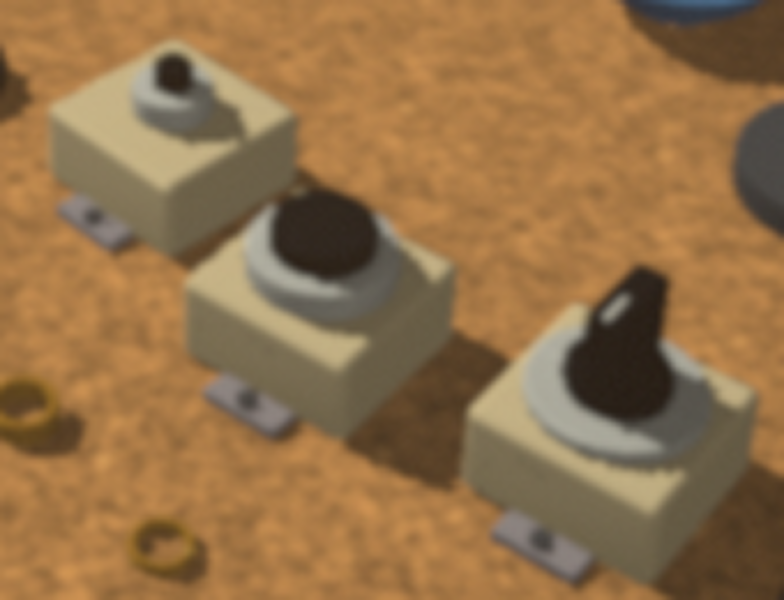

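The middle box carries the wide black button, with its centre at about (428,278) in the top view. The narrow start and the bar dial flank it. On the rocker, the lit right half (away from the motor) slopes up. Now I'll measure them.

```bash
cat > m.py <<'E'
from h import *
t=cv2.imread('pics/top0.png');s=cv2.imread('pics/side0.png')
def comps(im,m,roi,minA=10):
    x0,y0,x1,y1=roi;mm=np.zeros(m.shape,np.uint8);mm[y0:y1,x0:x1]=m[y0:y1,x0:x1]
    cs,_=cv2.findContours(mm,cv2.RETR_EXTERNAL,cv2.CHAIN_APPROX_NONE)
    return [c for c in cs if cv2.contourArea(c)>=minA]
def red(im):
    b,g,rr=[im[:,:,i].astype(int) for i in range(3)]
    return ((rr>70)&(rr>2.0*g)&(rr>2.0*b)).astype(np.uint8)
def dark(im): return (im.max(2)<60).astype(np.uint8)
T,S=cam('top'),cam('side')
E
python3 - <<'E'
from m import *
for c in comps(t,red(t),(200,175,260,245)):
    q=cv2.minAreaRect(c);print('top red',q)
    for p in cv2.boxPoints(q): print(p,plane(T,p,.072).round(4))
for c in comps(s,red(s),(260,190,335,225)):
    q=cv2.minAreaRect(c);print('side red',q,cv2.boundingRect(c),cv2.boxPoints(q).tolist())
for c in comps(t,dark(t),(360,250,495,300),15): print('top dark',cv2.minEnclosingCircle(c),cv2.minAreaRect(c))
for c in comps(s,dark(s),(310,285,480,415),15): print('side dark',cv2.minAreaRect(c),cv2.boundingRect(c))
# deck corners top
for n,px in dict(farR=(265,180),nearR=(255,259)).items(): print(n,plane(T,px,.06))
print('stop tri',tri(T,(428.4,278.5),S,(380.5,334.4)))
print('start tri',tri(T,(381.2,270),S,(347.5,299)))
print('dial tri',tri(T,(479,262),S,(450,347)))
E
```

```text
top red ((225.99420166015625, 226.53756713867188), (22.04829216003418, 17.030405044555664), 8.746162414550781)
[213.80345 233.27745] [0.5588 0.2567 0.072 ]
[216.39305 216.44508] [0.5966 0.253  0.072 ]
[238.18495 219.79768] [0.5901 0.205  0.072 ]
[235.59535 236.63005] [0.5524 0.209  0.072 ]
top red ((232.0, 190.0), (6.0, 10.0), 90.0)
[227. 187.] [0.6641 0.233  0.072 ]
[237. 187.] [0.6646 0.2109 0.072 ]
[237. 193.] [0.6509 0.2103 0.072 ]
[227. 193.] [0.6504 0.2324 0.072 ]
side red ((286.0882568359375, 210.8529510498047), (8.00367546081543, 19.645383834838867), 75.96376037597656) (276, 207, 21, 9) [[275.5882568359375, 209.3529510498047], [294.6470947265625, 204.58824157714844], [296.5882568359375, 212.3529510498047], [277.5294189453125, 217.11766052246094]]
side red ((318.5, 204.5), (3.0, 7.0), 90.0) (315, 203, 8, 4) [[315.0, 203.0], [322.0, 203.0], [322.0, 206.0], [315.0, 206.0]]
top dark ((428.0, 277.5714416503906), 8.360607147216797) ((428.0, 277.5), (15.0, 16.0), 90.0)
top dark ((381.0, 270.0), 3.1623775959014893) ((381.0, 269.5), (5.0, 6.0), 90.0)
top dark ((474.3333435058594, 262.3333435058594), 8.749689102172852) ((473.3000183105469, 262.8999938964844), (15.17893123626709, 15.17893123626709), 71.56504821777344)
side dark ((443.40594482421875, 360.05938720703125), (31.0451602935791, 21.890817642211914), 84.2894058227539) (433, 344, 23, 32)
side dark ((380.0, 335.5), (17.0, 20.0), 90.0) (370, 327, 21, 18)
side dark ((347.5, 301.0), (6.0, 5.0), 90.0) (345, 298, 6, 7)
farR [0.68590028 0.15054905 0.06      ]
nearR [0.50587747 0.16602154 0.06      ]
stop tri (array([ 0.47275439, -0.21539751,  0.05427097]), np.float64(0.0029422643331612963))
start tri (array([ 0.48856715, -0.11110758,  0.05540739]), np.float64(0.0012879048028431042))
dial tri (array([ 0.50833755, -0.3208635 ,  0.08399638]), np.float64(0.006916938085022264))
```

```bash
python3 - <<'E'
from m import *
re=plane(T,(236.9,228.2),.077);le=plane(T,(215.1,224.9),.068);print(re,le,(re+le)/2)
print('edge tri',tri(T,(236.9,228.2),S,(295.6,208.5)))
print('mandrel foot',plane(T,(445,189),0),'tip',tri(T,(469,159),S,(512,221)))
print('mandrel side',plane(S,(494,326),0))
E
python3 -m jog '[0,0,0,0,0,-0.25,0, 0,0,0,0,0,-0.45,0, 0,0,0,0.2,-0.2,-0.45,0, 0,0,0,0.4,-0.4,-0.45,0, 0,0,0,0.6,-0.6,-0.45,0, 0,0,0,0.8,-0.8,-0.45,0, 0,0,0,1,-1,-0.45,0, 0,0,0,1,-1,-0.45,0]'
```

```text
[0.57015206 0.20636945 0.077     ] [0.57845901 0.2555271  0.068     ] [0.57430553 0.23094827 0.0725    ]
edge tri (array([0.57522149, 0.20241924, 0.08326543]), np.float64(0.014193042030562616))
mandrel foot [ 0.69222034 -0.26912149  0.        ] tip (array([ 0.69330181, -0.26818973,  0.20946653]), np.float64(0.0007542498262599222))
mandrel side [ 0.69559444 -0.26964123  0.        ]
clock: 0.95
tcp_pos: [0.3849, -0.3397, 0.3208]
orientation: [-3.062, -0.693, 0.0]
contact_force: [0.5, -0.5, 1.3]
grip_width: -0.0001
```

```bash
python3 - <<'E'
from m import *
o=r.get_obs();f=r.grab_frame('wrist');cv2.imwrite('pics/w1.png',f[:,:,::-1])
C=cam('wrist',o);print(proj(C,[.4728,-.2154,.0543]))
import json;json.dump([c.tolist() for c in C],open('w1.json','w'))
E
python3 -m jog '[0,0,0,0.2,-0.2,0,0, 0,0,0,0.4,-0.4,0,0, 0,0,0,0.6,-0.6,0,0, 0,0,0,0.8,-0.8,0,0, 0,0,0,1,-1,0,0, 0,0,0,1,-1,0,0, 0,0,0,1,-1,0,0]'
python3 - <<'E'
from m import *
o=r.get_obs();f=r.grab_frame('wrist');cv2.imwrite('pics/w2.png',f[:,:,::-1])
C=cam('wrist',o);print(proj(C,[.4728,-.2154,.0543]),proj(C,[.572,.212,.075]))
import json;json.dump([c.tolist() for c in C],open('w2.json','w'))
E
```

```text
[247.14976514  62.16465611]
clock: 1.7
tcp_pos: [0.4814, -0.0615, 0.3223]
orientation: [-3.052, -0.716, -0.005]
contact_force: [-1.3, -1.3, 0.1]
grip_width: 0.0001
[446.83127157 268.72624642] [ 90.90181341 -26.89186207]
```

View pics/w1.png

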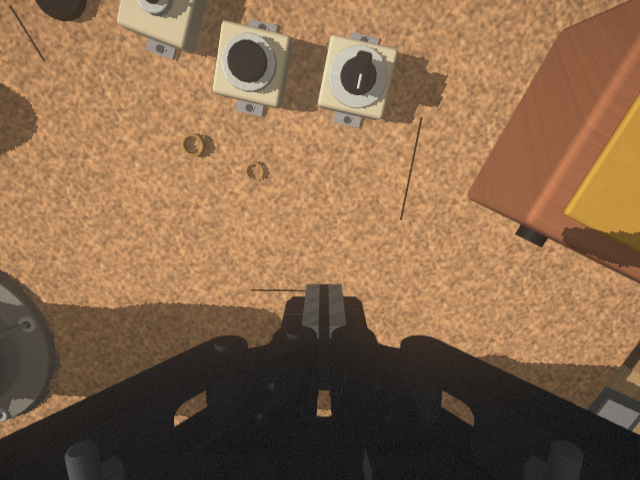

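View pics/w2.png

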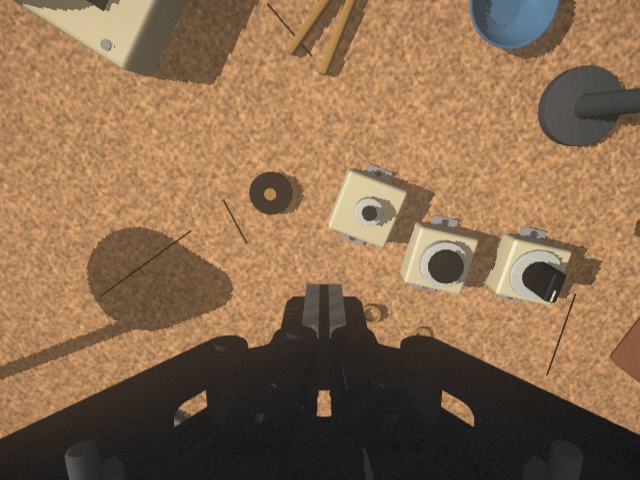

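The wide button is at (248,61) in the first wrist view and (446,266) in the second. Its predicted positions were (247,62) and (447,269), so they agree. Next I'll turn toward the deck and look at the rocker.

```bash
python3 -m jog '[0,0,0.045,0.11,-0.25,0,0, 0,0,0.09,0.22,-0.5,0,0, 0,0,0.13,0.33,-0.75,0,0, 0,0,0.174,0.45,-1,0.1,0, 0,0,0.174,0.45,-1,0.1,0, 0,0,0.174,0.45,-1,0.1,0]'
python3 - <<'E'
from m import *
import json
def L(n): return [np.array(c) for c in json.load(open(n))]
print('stop w1w2',tri(L('w1.json'),(248,61),L('w2.json'),(446,266)))
o=r.get_obs();f=r.grab_frame('wrist');cv2.imwrite('pics/w3.png',f[:,:,::-1])
C=cam('wrist',o);print(proj(C,[.572,.212,.075]))
json.dump([c.tolist() for c in C],open('w3.json','w'))
E
```

```text
clock: 2.35
tcp_pos: [0.4715, 0.159, 0.3021]
orientation: [-3.132, 0.13, 0.003]
contact_force: [-0.4, 0.2, 0.2]
grip_width: 0.0
stop w1w2 (array([ 0.47441986, -0.21477867,  0.05012742]), np.float64(4.4820184536591745e-05))
[257.62212775  98.53367643]
```

View pics/w3.png

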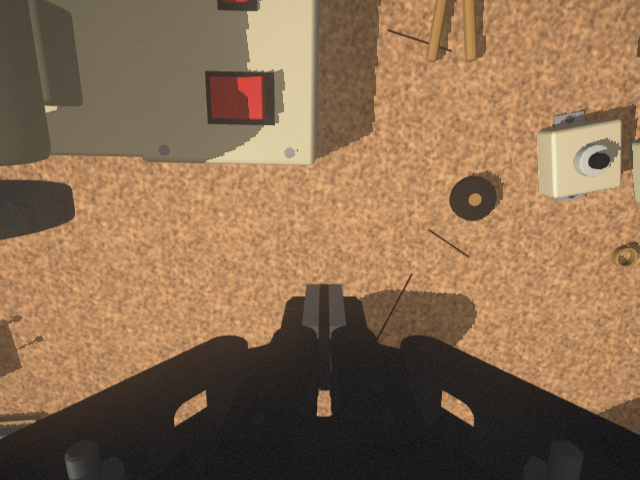

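The wrist view shows the large rocker's red face spanning about (211..265, 76..121), with the lamp at (238,3). The predicted press point (258,98) lies on the outer half. I'll check the edges and height against the top view.

Run:
```python
from m import *
import json
C=[np.array(c) for c in json.load(open('w3.json'))]
w=cv2.imread('pics/w3.png')
for c in comps(w,red(w),(190,40,290,140)):
    q=cv2.minAreaRect(c);print(q,cv2.boxPoints(q).tolist(),cv2.boundingRect(c))
    b=cv2.boxPoints(q);b=b[np.argsort(b[:,0])];l,ri=b[:2].mean(0),b[2:].mean(0)
    print('right',plane(C,ri,.077),tri(C,ri,T,(237.3,228.2)));print('left',plane(C,l,.068),tri(C,l,T,(214.6,224.9)))
print('deck corner',plane(C,(313,163),.06), tri(C,(313,163),T,(254.5,258.5)))
for n,X in dict(rk=[.572,.212,.075]).items(): print(proj(T,X),proj(S,X))
o=r.get_obs();M=R.from_rotvec(o['orientation']).as_matrix()
print(M.round(3), o['contact_force'].round(2))
```

```text
((236.0, 97.5), (43.0, 52.0), 90.0) [[210.0, 76.0], [262.0, 76.0], [262.0, 119.0], [210.0, 119.0]] (210, 76, 53, 44)
right [0.572351   0.20771825 0.077     ] (array([0.573389  , 0.20847866, 0.0633271 ]), np.float64(0.00251471360979167))
left [0.57712046 0.25600274 0.068     ] (array([0.57717343, 0.25551869, 0.07165672]), np.float64(0.0012865159275626565))
deck corner [0.51068471 0.16862826 0.06      ] (array([0.50957364, 0.16897983, 0.04367707]), np.float64(0.0005885699557768551))
[234.45892607 227.51370664] [289.20351998 211.29182054]
[[ 0.996 -0.085 -0.001]
 [-0.085 -0.996  0.005]
 [-0.002 -0.005 -1.   ]] [ 0.26 -0.8   0.71]
```

```bash
python3 -m jog '[0,0,0,0.24,-0.15,0.1,0, 0,0,0,0.483,-0.307,0.3,0, 0,0,0,0.483,-0.307,0.55,0, 0,0,0,0.483,-0.307,0.8,0, 0,0,0,0.483,-0.307,0.95,0, 0,0,0,0.483,-0.307,1,0, 0,0,0,0.483,-0.307,1,0, 0,0,0,0.483,-0.307,1,0]'
python3 - <<'E'
from m import *
for n in ('side','wrist'):
    f=r.grab_frame(n)[:,:,::-1];cv2.imwrite(f'pics/{n}4.png',f if n=='wrist' else cv2.resize(f[130:260,190:370],(780,563)))
print(r.get_obs()['tcp_pos'],r.get_obs()['contact_force'])
E
```

```text
clock: 3.2
tcp_pos: [0.5753, 0.2094, 0.1049]
orientation: [-3.133, 0.135, -0.003]
contact_force: [-0.2, -0.4, 1.4]
grip_width: 0.0
[0.57545514 0.21012334 0.10560384] [ 0.36584006  0.32416847 -0.14458018]
```

View pics/side4.png

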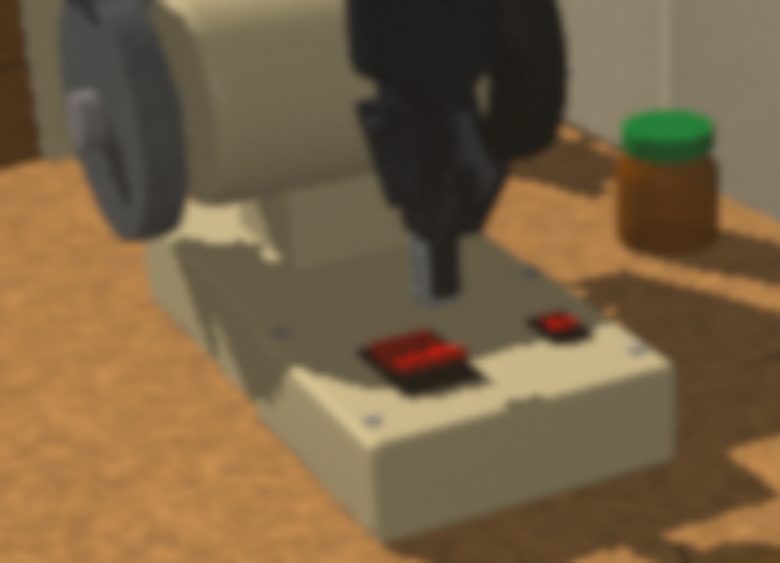

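View pics/wrist4.png

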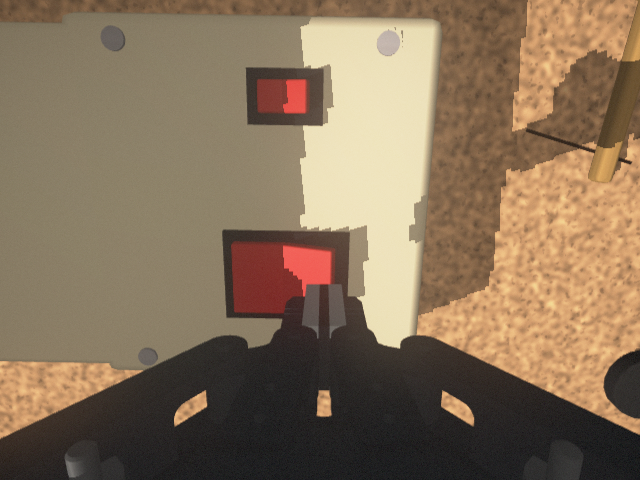

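Run:
```python
from m import *
o=r.get_obs();C=cam('wrist',o);p=o['tcp_pos']
print(p,'under tcp',proj(C,[p[0],p[1],.075]),'tcp',proj(C,p))
w=cv2.imread('pics/wrist4.png')
for c in comps(w,red(w),(200,200,360,330)): print(cv2.boundingRect(c))
print('right edge top corner',plane(C,(334,250),.077),'left',plane(C,(232,242),.068), plane(C,(232,312),.068))
print('lamp',plane(C,(284,96),.068))
M=R.from_rotvec(o['orientation']).as_matrix()
print(M.T@(np.array([.573,.212,.085])-p)/.2)
```

```text
[0.57545514 0.21012334 0.10560384] under tcp [326.36692181 280.53617007] tcp [326.3943569  308.50678778]
(231, 242, 103, 72)
right edge top corner [0.59064618 0.20536712 0.077     ] left [0.59599333 0.25348327 0.068     ] [0.56001076 0.25876826 0.068     ]
lamp [0.65906239 0.22148161 0.068     ]
[-0.01332532 -0.00758776  0.10303667]
```

```bash
python3 -m jog '[0,0,0,0,-0.012,0.04,0, 0,0,0,0,-0.012,0.08,0, 0,0,0,0,-0.012,0.11,0, 0,0,0,0,-0.012,0.125,0, 0,0,0,0,-0.012,0.135,0, 0,0,0,0,-0.012,0.145,0, 0,0,0,0,-0.012,0.15,0]'
python3 -m jog '[0,0,0,0,0,0.01,0, 0,0,0,0,0,0.02,0]'
```

```text
clock: 4.0
tcp_pos: [0.5757, 0.2122, 0.0755]
orientation: [-3.133, 0.135, -0.004]
contact_force: [-1.1, -1.7, 2.3]
grip_width: 0.0001
clock: 4.2
tcp_pos: [0.576, 0.2122, 0.0716]
orientation: [-3.133, 0.135, -0.005]
contact_force: [0.8, -1.5, 2.0]
grip_width: 0.0
```

```bash
python3 -m jog '[0,0,0,0,0,0.005,0, 0,0,0,0,0,0.01,0]'
python3 -m jog '[0,0,0,0,0,0.004,0, 0,0,0,0,0,0.008,0]'
```

```text
clock: 4.4
tcp_pos: [0.5762, 0.2122, 0.0697]
orientation: [-3.133, 0.135, -0.006]
contact_force: [0.3, -2.0, 1.8]
grip_width: -0.0001
clock: 4.6
tcp_pos: [0.5762, 0.2122, 0.0681]
orientation: [-3.133, 0.135, -0.006]
contact_force: [-1.8, -1.8, 7.9]
grip_width: 0.0002
```

Force is rising at z = 0.068, which matches the hard stop. I'll press a little further and hold.

```bash
python3 -m jog '[0,0,0,0,0,0.003,0, 0,0,0,0,0,0.003,0]'
python3 - <<'E'
from m import *
f=r.grab_frame('wrist')[:,:,::-1];cv2.imwrite('pics/w5.png',f)
f=r.grab_frame('side')[:,:,::-1];cv2.imwrite('pics/s5.png',cv2.resize(f[130:260,190:370],(780,563)));print(r.get_obs()['contact_force'],r.get_obs()['tcp_pos'])
E
```

```text
clock: 4.8
tcp_pos: [0.5763, 0.2122, 0.0681]
orientation: [-3.133, 0.135, -0.006]
contact_force: [-1.7, -2.0, 8.0]
grip_width: 0.0002
[-1.81477736 -2.1420096   7.50951047] [0.57626748 0.21215518 0.06808917]
```

View pics/s5.png

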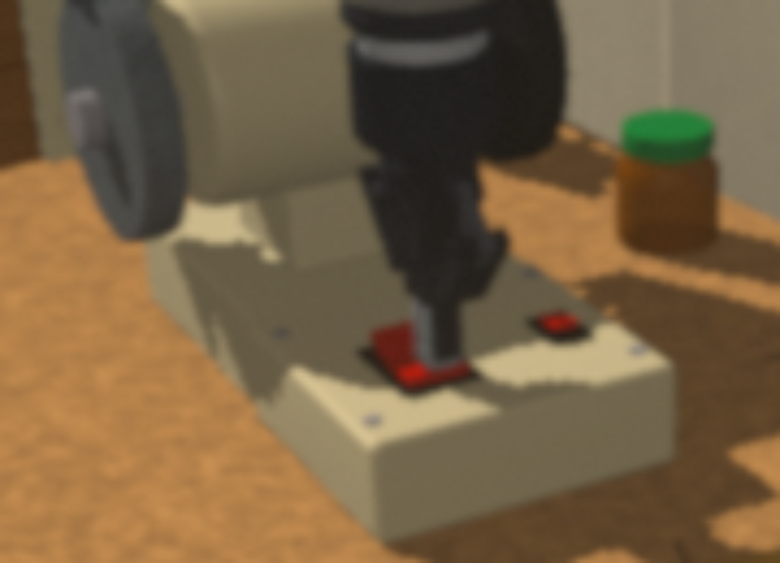

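The fingertips rest on the near half at crop (435,365). That half is now level and the motor-side half stands up. I'll push once more gently, then lift and look.

```bash
python3 -m jog '[0,0,0,0,0,0.006,0, 0,0,0,0,0,0.008,0]'
python3 -m jog '[0,0,0,0,0,-0.1,0, 0,0,0,0,0,-0.3,0, 0,0,0,0,0,-0.55,0, 0,0,0,0,0,-0.8,0, 0,0,0,0,0,-1,0, 0,0,0,0,0,-1,0]'
python3 - <<'E'
from m import *
f=r.grab_frame('wrist')[:,:,::-1];cv2.imwrite('pics/w6.png',f)
f=r.grab_frame('side')[:,:,::-1];cv2.imwrite('pics/s6.png',cv2.resize(f[160:250,230:350],(780,585)))
o=r.get_obs();p=o['tcp_pos'];M=R.from_rotvec(o['orientation']).as_matrix()
print(p,M.T@(np.array([.4737,-.215,.25])-p)/.2, o['contact_force'])
E
```

```text
clock: 5.1
tcp_pos: [0.5763, 0.2121, 0.0679]
orientation: [-3.134, 0.136, -0.007]
contact_force: [-4.7, -3.9, 17.0]
grip_width: 0.0005
clock: 5.7
tcp_pos: [0.5782, 0.2135, 0.2747]
orientation: [-3.128, 0.135, -0.023]
contact_force: [-0.1, -0.2, -0.7]
grip_width: -0.0001
[0.57566772 0.21164026 0.26866348] [-0.32455483  2.16975013  0.07771659] [ 0.25152853  0.42111675 -0.56717905]
```

View pics/w6.png

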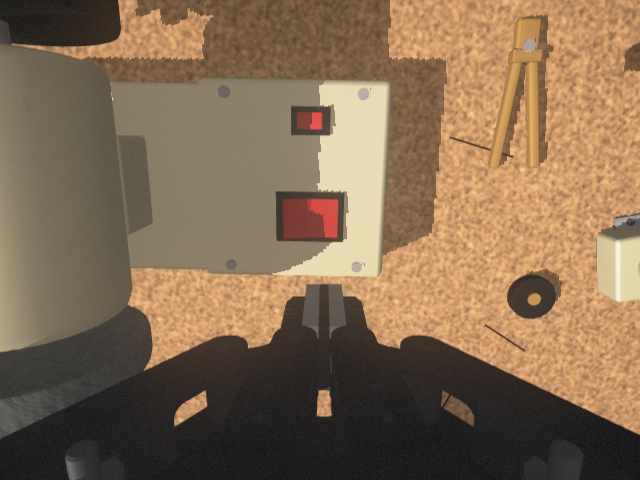

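View pics/s6.png

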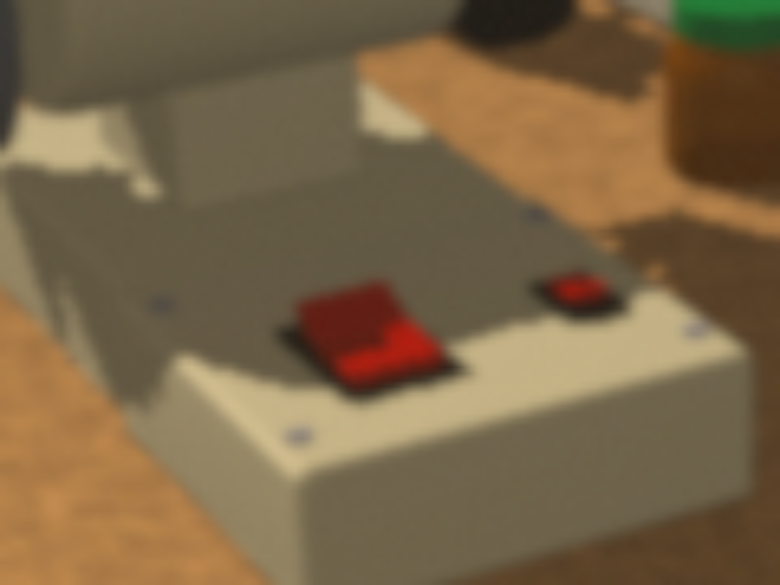

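The rocker is off: in the side crop, the motor-side half at (345,315) stands up and the near half lies level. Next I'll travel to the stop button.

```bash
python3 -m jog '[0,0,0,-0.04,0.25,0.02,0, 0,0,0,-0.08,0.5,0.04,0, 0,0,0,-0.12,0.75,0.06,0, 0,0,0,-0.16,1,0.08,0, 0,0,0,-0.16,1,0.08,0]' && python3 -m jog '[0,0,0,-0.04,0.25,0,0, 0,0,0,-0.08,0.5,0,0, 0,0,0,-0.12,0.75,0,0, 0,0,0,-0.16,1,0,0, 0,0,0,-0.16,1,0,0, 0,0,0,-0.16,1,0,0]'
python3 - <<'E'
from m import *
o=r.get_obs()
f=r.grab_frame('wrist')[:,:,::-1];cv2.imwrite('pics/w7.png',f)
p=o['tcp_pos'];M=R.from_rotvec(o['orientation']).as_matrix()
C=cam('wrist',o);print(p,M.T@(np.array([.4737,-.215,.09])-p)/.2, proj(C,[.4737,-.215,.052]))
E
```

```text
clock: 6.3
tcp_pos: [0.5237, 0.007, 0.2481]
orientation: [-3.136, 0.152, -0.0]
contact_force: [1.0, 0.0, 0.3]
grip_width: 0.0002
clock: 6.9
tcp_pos: [0.4711, -0.1907, 0.2461]
orientation: [-3.135, 0.159, 0.004]
contact_force: [0.4, -0.7, 0.2]
grip_width: 0.0003
[ 0.47106871 -0.19072283  0.24610812] [0.02761366 0.12110153 0.78020712] [352.82591839 205.92578128]
```

View pics/w7.png

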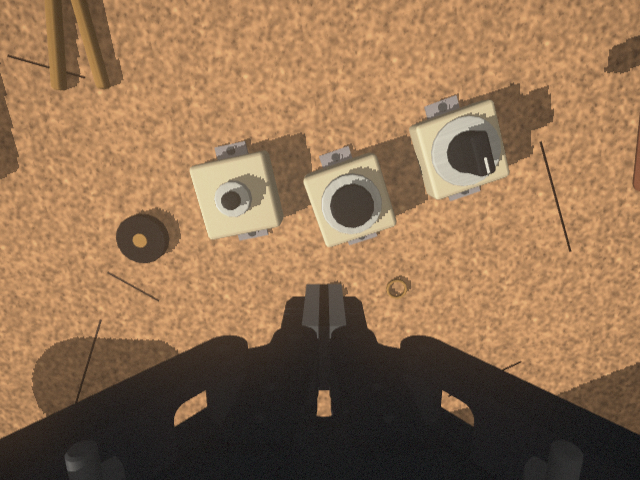

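The button is seen at (352,205) against a predicted (353,206), so the position is good. I'll descend above it.

```bash
python3 -m jog '[0,0,0,0.028,0.121,0,0, 0,0,0,0.028,0.121,0.25,0, 0,0,0,0.028,0.121,0.5,0, 0,0,0,0.028,0.121,0.7,0, 0,0,0,0.028,0.121,0.78,0, 0,0,0,0.028,0.121,0.78,0, 0,0,0,0.028,0.121,0.78,0]'
python3 - <<'E'
from m import *
o=r.get_obs()
f=r.grab_frame('side')[:,:,::-1];cv2.imwrite('pics/s8.png',cv2.resize(f[260:410,290:490],(800,600)))
f=r.grab_frame('top')[:,:,::-1];cv2.imwrite('pics/t8.png',cv2.resize(f[165:325,120:500],(800,337)))
p=o['tcp_pos'];M=R.from_rotvec(o['orientation']).as_matrix()
print(p,M.T@(np.array([.4737,-.215,.058])-p)/.2)
E
```

```text
clock: 7.65
tcp_pos: [0.476, -0.2105, 0.0906]
orientation: [-3.134, 0.148, 0.003]
contact_force: [0.1, 0.3, 0.8]
grip_width: 0.0006
[ 0.47601855 -0.2104873   0.09055275] [-0.0090903   0.02422458  0.16268398]
```

View pics/s8.png

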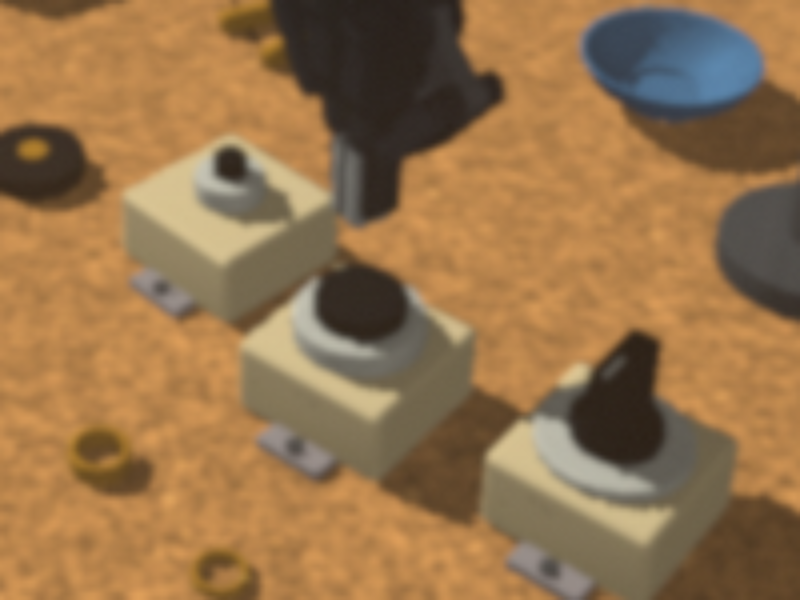

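View pics/t8.png

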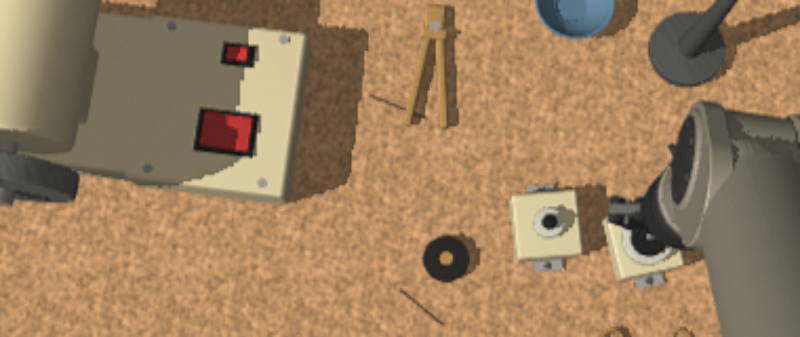

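The tips at crop (362,220) are straight above the wide button at (362,300). Start, dial and mandrel are all clear. I'll go down in small steps.

```bash
python3 -m jog '[0,0,0,-0.009,0.024,0.05,0, 0,0,0,-0.009,0.024,0.1,0, 0,0,0,-0.009,0.024,0.14,0, 0,0,0,-0.009,0.024,0.16,0, 0,0,0,-0.009,0.024,0.17,0, 0,0,0,-0.009,0.024,0.18,0]'
python3 -m jog '[0,0,0,0,0,0.01,0, 0,0,0,0,0,0.015,0]'
python3 -m jog '[0,0,0,0,0,0.006,0, 0,0,0,0,0,0.01,0]'
```

```text
clock: 8.35
tcp_pos: [0.4741, -0.2162, 0.0555]
orientation: [-3.135, 0.151, 0.0]
contact_force: [-1.8, 0.4, 1.0]
grip_width: -0.0003
clock: 8.55
tcp_pos: [0.4741, -0.2162, 0.0526]
orientation: [-3.135, 0.151, 0.0]
contact_force: [-2.6, 1.1, 3.0]
grip_width: 0.0002
clock: 8.75
tcp_pos: [0.4742, -0.2162, 0.0509]
orientation: [-3.135, 0.151, -0.0]
contact_force: [-4.0, 1.1, 14.0]
grip_width: 0.0
```

```bash
python3 -m jog '[0,0,0,0,0,0.004,0, 0,0,0,0,0,0.004,0]'
python3 - <<'E'
from m import *
f=r.grab_frame('side')[:,:,::-1];cv2.imwrite('pics/s9.png',cv2.resize(f[285:385,320:440],(720,600),interpolation=cv2.INTER_CUBIC))
f=r.grab_frame('wrist')[:,:,::-1];cv2.imwrite('pics/w9.png',f)
print(r.get_obs()['contact_force'])
E
```

```text
clock: 8.95
tcp_pos: [0.4742, -0.2162, 0.051]
orientation: [-3.136, 0.151, 0.0]
contact_force: [-4.4, 1.9, 11.5]
grip_width: -0.0004
[-4.85277608  1.81855635 10.97524218]
```

View pics/s9.png

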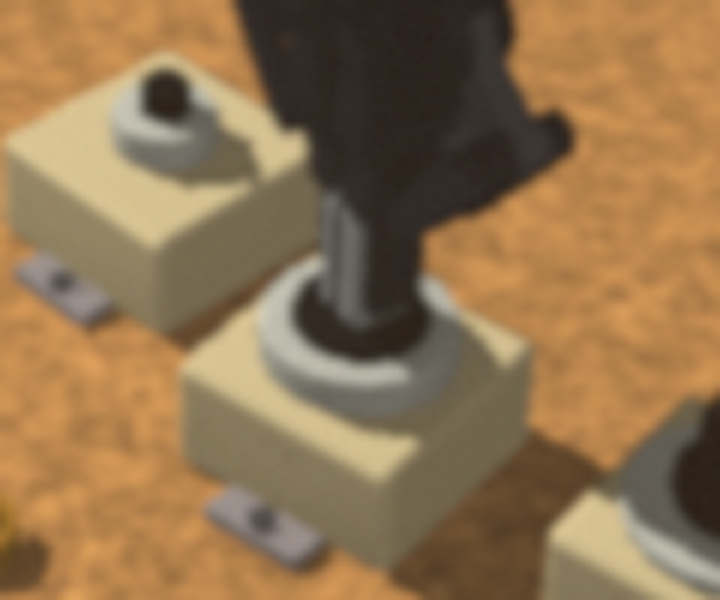

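View pics/w9.png

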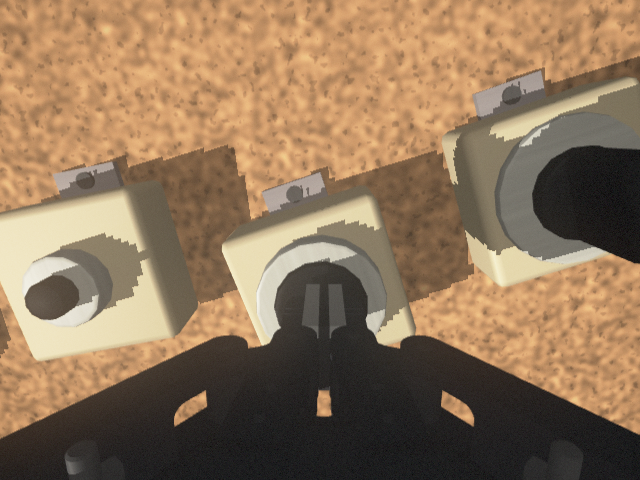

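The fingertips are centred on the button, which has sunk into its collar at crop (365,325). The z no longer changes, and 11 to 14 N is above the 4 N spring, so it is bottomed. I'll give one small extra push, then withdraw.

```bash
python3 -m jog '[0,0,0,0,0,0.004,0, 0,0,0,0,0,0.005,0, 0,0,0,0,0,0.005,0]'
python3 -m jog '[0,0,0,0,0,-0.05,0, 0,0,0,0,0,-0.2,0, 0,0,0,0,0,-0.45,0, 0,0,0,0,0,-0.7,0, 0,0,0,-0.1,0,-0.9,0, 0,0,0,-0.1,0,-0.95,0, 0,0,0,-0.1,0,-0.95,0, 0,0,0,-0.1,0,-0.95,0]'
python3 - <<'E'
from m import *
f=r.grab_frame('side')[:,:,::-1];cv2.imwrite('pics/s10.png',f)
f=r.grab_frame('top')[:,:,::-1];cv2.imwrite('pics/t10.png',f)
print([cv2.boundingRect(c) for c in comps(f,dark(s:=cv2.imread('pics/s10.png')),(310,285,480,415),15)],r.get_obs()['contact_force'])
E
```

```text
clock: 9.35
tcp_pos: [0.4742, -0.2162, 0.0509]
orientation: [-3.136, 0.151, 0.0]
contact_force: [-4.6, 0.3, 14.0]
grip_width: 0.0005
clock: 10.15
tcp_pos: [0.454, -0.2145, 0.2399]
orientation: [-3.136, 0.151, 0.002]
contact_force: [0.5, -0.2, -0.8]
grip_width: 0.0001  File "<stdin>", line 4
SyntaxError: assignment expression cannot be used in a comprehension iterable expression
```

Run:
```python
from m import *
f=r.grab_frame('side')[:,:,::-1];cv2.imwrite('pics/s10.png',f)
g=r.grab_frame('top')[:,:,::-1];cv2.imwrite('pics/t10.png',g)
print([cv2.boundingRect(c) for c in comps(f,dark(f),(310,285,480,415),15)],r.get_obs()['contact_force'],r.get_obs()['qvel'].round(3))
```

```text
[(433, 344, 23, 32), (370, 327, 21, 18), (345, 298, 6, 6)] [ 0.21453126  0.67219535 -0.22391157] [ 0.     0.004 -0.001 -0.002 -0.002  0.003  0.001]
```

View pics/s10.png

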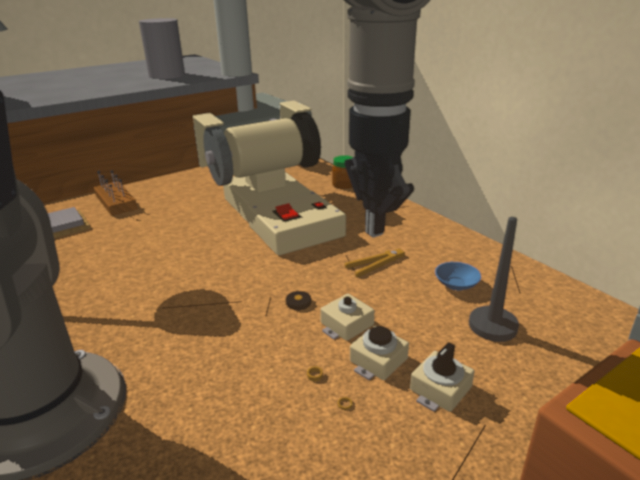

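View pics/t10.png

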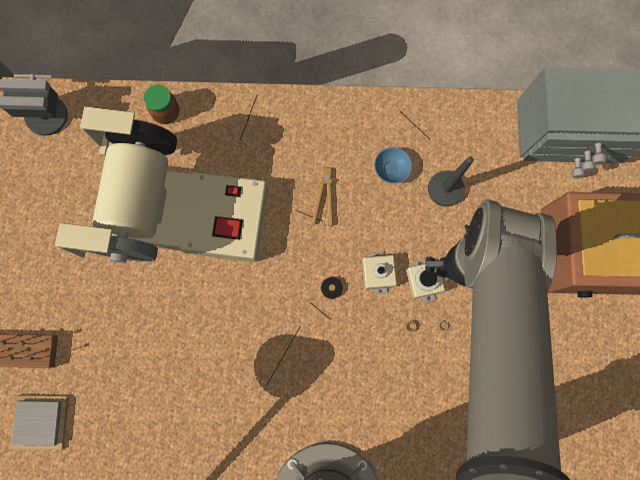

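Run:
```python
from m import *
a=cv2.imread('pics/s10.png')[310:360,350:410]
cv2.imwrite('pics/c10.png',np.hstack([cv2.resize(a,(400,333),interpolation=cv2.INTER_CUBIC),cv2.resize(cv2.resize(cv2.imread('pics/s9.png'),(120,100),interpolation=cv2.INTER_AREA)[25:75,30:90],(400,333),interpolation=cv2.INTER_CUBIC)]))
```

```text
(no output)
```

View pics/c10.png

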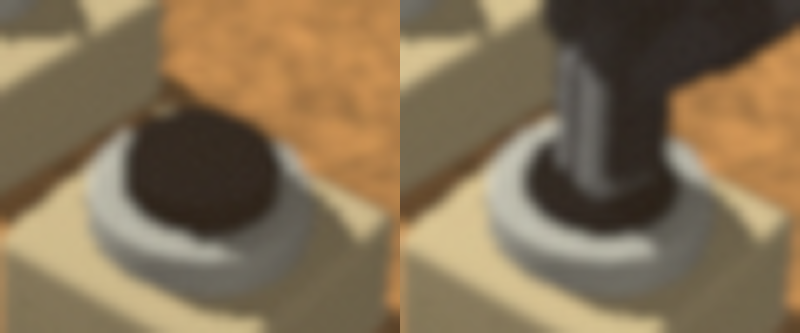

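Compared side by side, the pressed button (right) is clearly sunk against the released one (left). It is now back at its original outline, and the tool is clear of everything. I'll hand in.

```bash
python3 -c "
from bench import r
r.hand_in()"
```

```text
the job is handed in; nothing more can be done
```

The bench is shut down and the job is handed in, at about 10.3 s on the robot's clock; no verdict was reported.

- **Rocker:** I pressed its outer half with the shut fingertips down to the hard stop. The tips stopped at z = 0.068 m, which matches the given level height, with at most 17 N at the readings between moves. The pictures afterwards show the near half level and the motor-side half standing up.
- **Stop button:** I then pressed the wide button until it bottomed at z = 0.051 m with about 14 N, well above its 4 N spring. The picture shows it sunk into its collar. After I withdrew, its outline in the side view was the same as at the start.
- **Everything else:** In the last pictures the loose things look unmoved by eye, and I planned no contact with the lamp rocker, start button or dial. The tool hangs about 0.18 m above the buttons with no contact force.

**Checks that disagreed:**
- My first side-view measurement of the rocker edge missed by 14 mm, so I dropped it.
- The repeat from the top and wrist views gave the rocker and deck heights up to 16 mm off. I used the text's heights for those and confirmed the level by touch.
- The camera put the button's top at 50 to 54 mm. Contact and the bottoming height suggest about 57 mm, so I judged full travel by the hard stop and the picture.

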